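# Raise the teal bead case's carry handle

## Task

Three bead cases stand on the craft table, each with its carry handle folded down. The teal one goes to the market stall next: swing its carry handle up until it clicks in upright, and let go. Leave the handles of the amber (orange) and violet cases as they are.

Things in the scene. Friction and masses are not known exactly. Their poses are not given: they have to be found in the camera images.
- teal_handle (a joint): turn of the teal case's U-shaped carry handle, rad: 0 = folded, still 0.40 rad above level; 1.17 = upright at its stop. Let go half-way it springs back to 0; past 1.0 it snaps upright and clicks in. Takes 3 to 4 N at its round white grip bar: 12 mm thick, 94 mm long, parallel to the hinge axis and 62 mm from it, between two 8 mm steel arms 110 mm apart.
- teal_hinge (a point): teal (blue-green) bead case, fixed, 130 (x) by 160 (y) mm, lid 50 mm high. Point: middle of the hinge axis, over the lid's centre, 60 mm above the table; y along the hinge, z up. From here the bar's middle is at x = -62 mm cos(a), z = +62 mm sin(a), where a = 0.40 rad + the turn; the folded handle points to the case's -x and swings up. Two 17 mm high pivot lugs at y = -46 and +46 mm.
- amber_bar (a point): a bead case of the same make and size, its body amber-orange, handle folded; the point is the middle of its handle's white grip bar
- violet_bar (a point): a bead case of the same make and size, its body violet, handle folded; the point is the middle of its handle's white grip bar
There are look-alikes about, which are no part of the job. Of the things that look like the part that bears teal_handle, the smaller one is meant.

How it is judged:
At the end, for the whole second after the job is handed in: The teal handle is seated upright (joint above 1.08 rad of 1.17), at rest and released; the grip bars of the amber and violet cases are within 20 mm of where they were at the start (value of joint teal_handle above 1.08 rad and velocity of joint teal_handle between -0.1 and 0.1 rad/s and distance of each of amber_bar, violet_bar from where it was at the start of the episode below 0.02 m); the robot touches nothing.
It fails at once if the amber or violet case's handle is swung (its bar moved more than 30 mm) (distance of any of amber_bar, violet_bar from where it was at the start of the episode above 0.03 m).
It also fails if it takes over 29 s, if anything falls off the work surface, if the arm or the gripper's body presses on something with over 40 N, if the wrist force passes 120 N, or if a joint passes its speed limit or range.

## Robot

A 6-joint arm with a two-finger parallel gripper is mounted at the origin on the work surface. World frame = base frame: x ahead of the robot, y to its left, z up, the work surface at z = 0. Lengths are in m, angles in rad, forces in N, time in s.
With the tool pointing down it reaches from about 0.35 to 0.975 m from the base axis. Payload 7.1 kg.
Tool frame: the origin (TCP) lies at the very end of the fingers, on their centre line; the grasp point (between the pads) lies 19 mm behind it (robot.tcp_to_grasp is the distance from the TCP to the grasp point, in m); z points along the fingers, y is the direction in which the jaws open and shut (so a half turn about z gives the same grasp; the last joint's range is limited). The gripper opens to 88 mm and grips with 3 to 60 N. Pads are 20 mm wide; open, the fingers measure 115 mm over their backs; the gripper's body (75 mm by 178 mm) begins 61 mm behind the grasp point.
Start: joints at [1.1, 0.423, 1.63, -0, 1.089, -0.019], TCP at [0.273, 0.562, 0.223] pointing down, gripper open.
Joint ranges: [-3, 3], [-0.9, 2.11], [0.09, 2.58], [-1.31, 4.45], [0.11, 2.69], [-2.54, 2.54]. Speed limits (rad/s): [2.39, 2.39, 3.01, 3.14, 3.14, 3.14].

## Interface

Orientations are given as a rotation vector (axis times angle).
In Python, from rig import robot, vision gives the robot as it stands.
- The arm moves only by the tool carry_out, never from a script. Its argument "plan" is a list of rows, each an object with "linear": the shift along the tool's x, y, z in units of 50 mm (1.0 is 50 mm), a list of three; "twist": the turn about the tool's z in units of 6 degrees (1.0 is 6 degrees). A call has 1 to 20 rows; each row is the pose to reach, as a shift and turn from the pose commanded when the call began, along the tool's axes at that moment; what a row does not reach only later rows make up. A row lasts 1/8 s, in which the tool goes at most 62.5 mm and 10.7 degrees, less where a joint would pass 70% of its speed; a pose out of reach is approached as far as the arm can. A call with a gripper value outside its range is refused whole. "grip" is the finger opening in mm, from 0 to 87.8, set as the call begins (left out, the last holds). The fingers move at their own pace and stop on an object; "newtons" is the grip in N (left out, the last holds). Time passes only in rows, so rows that repeat a pose let the fingers close. It gives the time, the measured TCP pose, the force and the opening at its end, in the units of the state.
- robot.read_state(): the state, without advancing time (a new reading comes with each control period).
- vision.get_image(name): name is "side" or "top" or "wrist"; returns the picture (420x560x3 uint8, blue, green, red); there is no depth.
- vision.get_calibration(name): a dict with "vertical_fov" (degrees; the focal length in pixels is half the picture's height over the tangent of half this angle, whatever the lens; pixels are square), "cx", "cy" (the principal point, pixels), "view" (4x4, takes a point from world to camera coordinates). Camera axes: x right, y up, looking along -z (the intrinsics and any distortion apply to the point x, -y, -z); pixel columns grow to the right and rows downward; lengths in m; the calibration is good to about 2 mm. A picture is of the moment at which its call begins: read the wrist's pose just before it. get_calibration takes no time and is no camera call; for the wrist camera it gives the pose at the moment of the call.
- robot.finish_job(): hands the job in, once; it reports no verdict.
The state is a dict: "time": time; "joint_pos": joint angles; "joint_vel": joint speeds; "effort": joint torques, N m; "tool_pos": TCP position; "ee_rot": TCP orientation; "ft_force": force on the tool from outside, world axes, zero at the start; "torque": the same for the moment, N m; "gripper_width": finger opening in m.
Only numpy, scipy, OpenCV 4.12 (cv2) and the standard library are available. Lean on these libraries where they do the work, as an engineer would, in place of code of your own. Each camera call takes 0.05 s, during which the arm holds its last target.

## Working session

There is one attempt and no reset: what is moved stays moved. The work goes in short steps, Python scripts to look and compute and a tool call to move; the robot and the scene stay as the last step left them, time stands still between calls to the robot, and variables do not carry over. Pictures are saved under pics/ and viewed, and the job is handed in when it is done.

Besides the shell and the picture viewer there is one more tool, called after "Request:" as name([rows], argument=value, ...), one row to a line, values as JSON. carry_out: Moves the arm, as the interface text tells. Its arguments: {"type":"object","properties":{"plan":{"type":"array","items":{"type":"object","properties":{"linear":{"type":"array","items":{"type":"number"}},"twist":{"type":"number"}}}},"grip":{"type":"number"},"newtons":{"type":"number"}},"required":["plan"]}

```bash
mkdir -p pics; ls; python3 - <<'E'
from rig import robot, vision
import cv2
s=robot.read_state(); print(s['time'],s['tool_pos'],s['ee_rot'],s['gripper_width'])
for n in ['side','top','wrist']:
    c=vision.get_calibration(n); print(n,{k:(v if k!='view' else [[round(float(a),4) for a in r] for r in v]) for k,v in c.items()})
    cv2.imwrite(f'pics/{n}0.png',vision.get_image(n))
E
```

```text
pics
0.0 [0.27259781 0.56181308 0.22189749] [-7.03544402e-01 -3.06143338e+00  2.30977824e-03] 0.08764035432198504
side {'vertical_fov': 42.278039900472564, 'cx': 283.7792242097047, 'cy': 216.45915160321513, 'view': [[0.9658, -0.2591, 0.0073, -0.4323], [0.1223, 0.4801, 0.8687, -0.125], [-0.2286, -0.8381, 0.4954, -1.2067], [0.0, 0.0, 0.0, 1.0]]}
top {'vertical_fov': 47.96098245192868, 'cx': 269.3740463705569, 'cy': 209.1115617886524, 'view': [[-0.0271, -0.9992, -0.0305, 0.044], [0.9923, -0.0306, 0.1203, -0.4402], [-0.1212, -0.027, 0.9923, -0.9247], [0.0, 0.0, 0.0, 1.0]]}
wrist {'vertical_fov': 60.62759597105781, 'cx': 282.72809201975946, 'cy': 206.2304817934917, 'view': [[0.4362, 0.8999, -0.0017, -0.6236], [-0.8644, 0.4185, -0.2787, 0.0349], [-0.2501, 0.123, 0.9604, -0.3903], [0.0, 0.0, 0.0, 1.0]]}
```

View pics/side0.png

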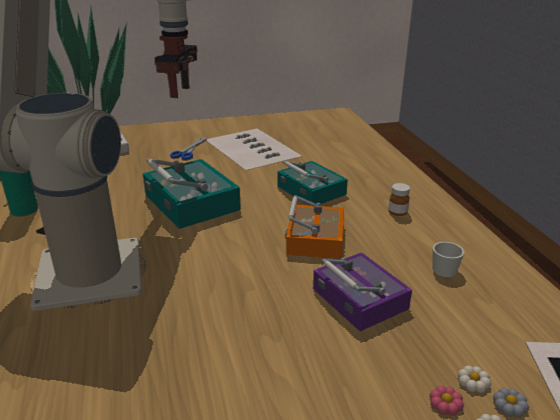

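View pics/top0.png

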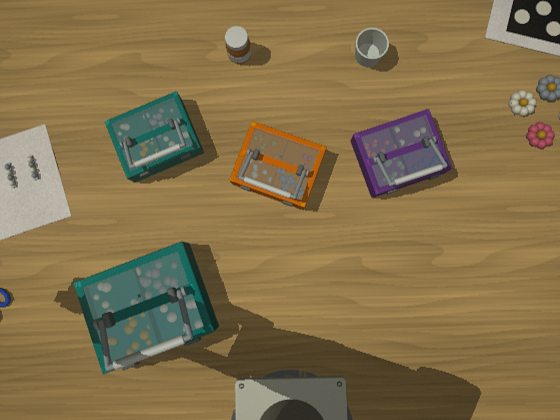

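View pics/wrist0.png

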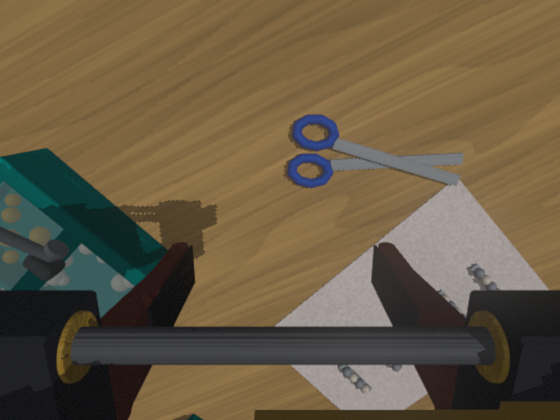

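Two teal cases in the top view: a small one at (153,137) and a large one at (147,307). The small one matches the amber and violet cases in size, so it should be the one meant. I'll measure both and enlarge a crop.

```bash
cat > h.py <<'E'
import numpy as np,cv2
from rig import robot,vision
def cal(n):
    c=vision.get_calibration(n);return c
def ray(c,uv):
    f=210/np.tan(np.radians(c['vertical_fov'])/2);V=np.array(c['view'])
    d=np.array([(uv[0]-c['cx'])/f,-(uv[1]-c['cy'])/f,-1.]);R=V[:3,:3]
    return -R.T@V[:3,3],R.T@d
def onz(c,uv,z):
    o,d=ray(c,uv);return o+d*(z-o[2])/d[2]
def proj(c,p):
    f=210/np.tan(np.radians(c['vertical_fov'])/2);V=np.array(c['view'])
    q=V[:3,:3]@np.array(p)+V[:3,3];return np.array([c['cx']+f*q[0]/-q[2],c['cy']-f*q[1]/-q[2]])
def tri(c1,u1,c2,u2):
    o1,d1=ray(c1,u1);o2,d2=ray(c2,u2)
    A=np.stack([d1,-d2],1);t=np.linalg.lstsq(A,o2-o1,rcond=None)[0]
    a,b=o1+t[0]*d1,o2+t[1]*d2;return (a+b)/2,np.linalg.norm(a-b)
E
python3 - <<'E'
from h import *
im=cv2.imread('pics/top0.png');c=cal('top')
hsv=cv2.cvtColor(im,cv2.COLOR_BGR2HSV)
m=cv2.inRange(hsv,(78,60,30),(100,255,255));m=cv2.morphologyEx(m,cv2.MORPH_CLOSE,np.ones((9,9)))
for k in cv2.findContours(m,cv2.RETR_EXTERNAL,cv2.CHAIN_APPROX_NONE)[0]:
    if cv2.contourArea(k)<1500: continue
    r=cv2.minAreaRect(k);b=cv2.boxPoints(r);P=np.array([onz(c,p,.05) for p in b])
    print(r,P.round(3).tolist(),[np.linalg.norm(P[i]-P[i-1]).round(3) for i in range(4)])
cr=cv2.resize(im[80:195,90:215],None,fx=6,fy=6,interpolation=cv2.INTER_CUBIC)[:600,:]
cv2.imwrite('pics/topcrop.png',cv2.resize(im[85:185,95:215],None,fx=6,fy=6,interpolation=cv2.INTER_CUBIC))
s=cv2.imread('pics/side0.png')
cv2.imwrite('pics/sidecrop.png',cv2.resize(s[150:210,265:355],None,fx=8,fy=8,interpolation=cv2.INTER_CUBIC))
E
```

```text
((144.6658935546875, 306.49346923828125), (95.95989227294922, 126.10726165771484), 69.31591796875) [[0.303, 0.427, 0.05], [0.384, 0.195, 0.05], [0.21, 0.13, 0.05], [0.132, 0.357, 0.05]] [np.float64(0.185), np.float64(0.246), np.float64(0.185), np.float64(0.24)]
((152.80935668945312, 137.05056762695312), (67.17456817626953, 79.78374481201172), 67.01129150390625) [[0.628, 0.365, 0.05], [0.688, 0.214, 0.05], [0.557, 0.161, 0.05], [0.499, 0.309, 0.05]] [np.float64(0.141), np.float64(0.162), np.float64(0.141), np.float64(0.159)]
```

View pics/topcrop.png

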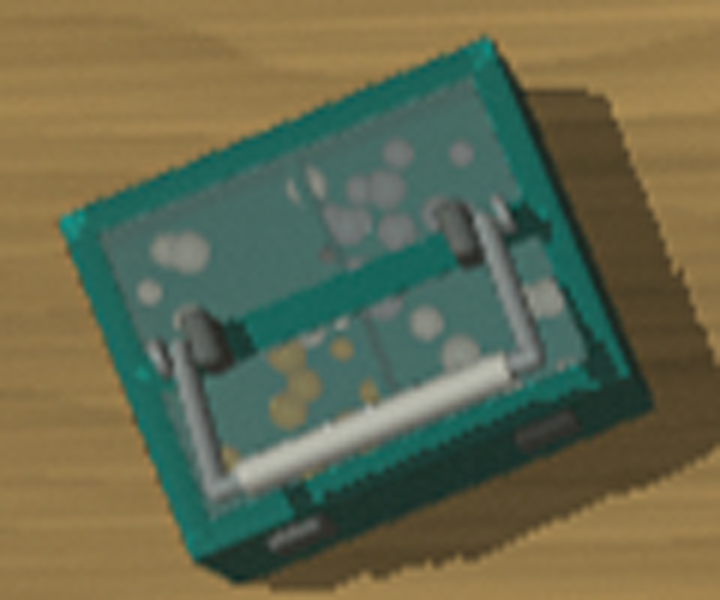

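View pics/sidecrop.png

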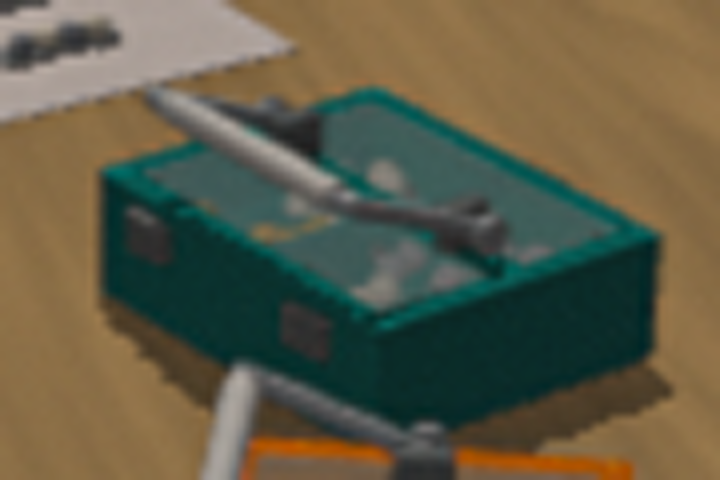

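```bash
python3 - <<'E'
from h import *
c=cal('top');s=cal('side')
T=lambda x,y:(95+x/6,85+y/6)
S=lambda x,y:(265+x/8,150+y/8)
L=[onz(c,T(*p),.0841) for p in [(240,478),(510,370)]]
print('bar top',np.round(L,4).tolist(),np.linalg.norm(L[0]-L[1]))
print('tri',tri(c,T(240,478),s,S(170,95)),tri(c,T(510,370),s,S(340,195)))
K=[onz(c,T(*p),.05) for p in [(62,222),(488,40)]]
print('far edge',np.round(K,4).tolist(),np.linalg.norm(K[0]-K[1]))
y=(L[0]-L[1]);y/=np.linalg.norm(y);y2=K[0]-K[1];y2/=np.linalg.norm(y2)
print('yaw',np.arctan2(-y[0],y[1]),np.arctan2(-y2[0],y2[1]))
for yy in(y,y2):
    x=np.array([yy[1],-yy[0],0])
    bm=(L[0]+L[1])/2; h1=bm+x*.0571; h1[2]=.06
    h2=(K[0]+K[1])/2-x*.065; h2[2]=.06
    print('hinge',h1.round(4),h2.round(4))
h=(h1+h2)/2
ang=np.arctan2(-y2[0],y2[1]);X=np.array([np.cos(ang),np.sin(ang),0]);Y=np.array([-np.sin(ang),np.cos(ang),0])
im=cv2.imread('pics/top0.png');sd=cv2.imread('pics/side0.png')
for n,cc,I in(('t',c,im),('s',s,sd)):
  I=cv2.resize(I,None,fx=4,fy=4)
  for a,b,z in[(-65,-80,-10),(-65,80,-10),(65,80,-10),(65,-80,-10),(0,46,0),(0,-46,0),(-57.1,47,24),(-57.1,-47,24)]:
    p=proj(cc,h+X*a/1e3+Y*b/1e3+[0,0,z/1e3]);cv2.circle(I,tuple(int(v*4+2) for v in p),3,(0,0,255),-1)
  I=I[340:740,380:900] if n=='t' else I[580:860,1060:1420]
  cv2.imwrite(f'pics/chk_{n}.png',I)
E
```

```text
bar top [[0.529, 0.2872, 0.0841], [0.5615, 0.1996, 0.0841]] 0.09354902462751505
tri (array([0.52953937, 0.28602235, 0.08734142]), np.float64(0.002640316558278301)) (array([0.56400516, 0.19914976, 0.08414867]), np.float64(0.004882110144280835))
far edge [[0.6274, 0.3596, 0.05], [0.6859, 0.2141, 0.05]] 0.15689674161326725
yaw 0.3558927407166881 0.382242713126186
hinge [0.5988 0.2633 0.06  ] [0.5957 0.2642 0.06  ]
hinge [0.5982 0.2647 0.06  ] [0.5963 0.2626 0.06  ]
```

View pics/chk_t.png

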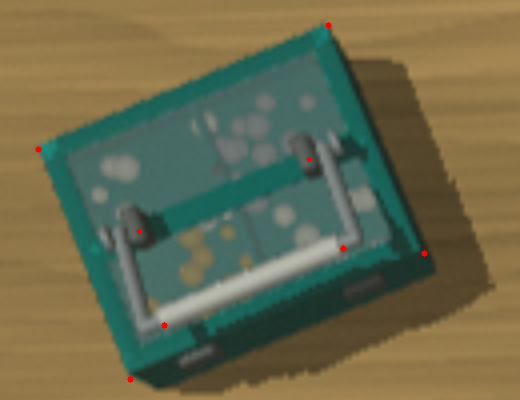

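View pics/chk_s.png

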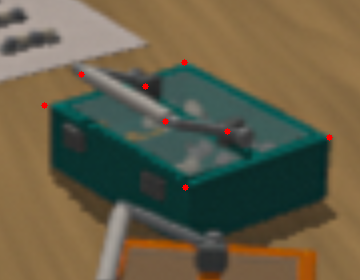

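```bash
cat >> h.py <<'E'
from scipy.spatial.transform import Rotation as Ro
H=np.array([.598,.2635,.06]);YAW=.366
X=np.array([np.cos(YAW),np.sin(YAW),0])
def barpt(a,h=H): return h+.062*(-np.cos(a)*X+np.sin(a)*np.array([0,0,1]))
def rel(p):
    s=robot.read_state();R=Ro.from_rotvec(s['ee_rot']).as_matrix();return (R.T@(np.array(p)-s['tool_pos'])/.05).round(2)
E
python3 - <<'E'
from h import *
s=robot.read_state();R=Ro.from_rotvec(s['ee_rot']).as_matrix();print(R.round(3))
t=np.array([*barpt(.4)[:2],.20]);print(t,rel(t))
yt=R.T@X;print('twist',np.degrees(np.arctan2(-yt[0],yt[1]))/6)
E
```

```text
[[-0.9    0.437 -0.001]
 [ 0.437  0.9   -0.001]
 [ 0.    -0.001 -1.   ]]
[0.54467654 0.2430628  0.2       ] [-7.68 -3.36  0.45]
twist 7.190484158282797
```

Request:
carry_out([
  {"linear":[-1,-0.4,0],"twist":1},
  {"linear":[-2,-0.85,0],"twist":2},
  {"linear":[-3,-1.3,0.1],"twist":3},
  {"linear":[-4,-1.75,0.2],"twist":4},
  {"linear":[-5,-2.2,0.3],"twist":5},
  {"linear":[-6,-2.6,0.4],"twist":6},
  {"linear":[-7,-3.05,0.45],"twist":7},
  {"linear":[-7.68,-3.36,0.45],"twist":7.2},
  {"linear":[-7.68,-3.36,0.45],"twist":7.2},
  {"linear":[-7.68,-3.36,0.45],"twist":7.2},
], grip=50, newtons=15)

```text
time: 1.4
tool_pos: [0.5444, 0.2437, 0.1999]
ee_rot: [-1.781, -2.587, 0.001]
ft_force: [-0.2, 0.3, -0.1]
gripper_width: 0.0502
```

```bash
python3 - <<'E'
from h import *
c=cal('wrist');im=vision.get_image('wrist')
s=robot.read_state();print(s['time'],s['tool_pos'],s['ee_rot'],s['joint_pos'])
R=Ro.from_rotvec(s['ee_rot']).as_matrix();print(R.round(3),X)
Y=np.array([-X[1],X[0],0])
for b in(-.047,0,.047): print(proj(c,barpt(.4)+Y*b))
cv2.imwrite('pics/w1.png',im)
E
```

```text
1.45 [0.54417707 0.24418162 0.19997975] [-1.77990560e+00 -2.58803080e+00  6.00474749e-04] [4.01686960e-01 4.08474246e-01 1.71239512e+00 3.31992152e-04
 1.02135663e+00 3.56247481e-02]
[[-0.358  0.934 -0.001]
 [ 0.934  0.358  0.   ]
 [ 0.    -0.001 -1.   ]] [0.93376634 0.35788324 0.        ]
[282.64071457 255.1632411 ]
[282.60278415 201.00408232]
[282.5612355  141.67861734]
```

View pics/w1.png

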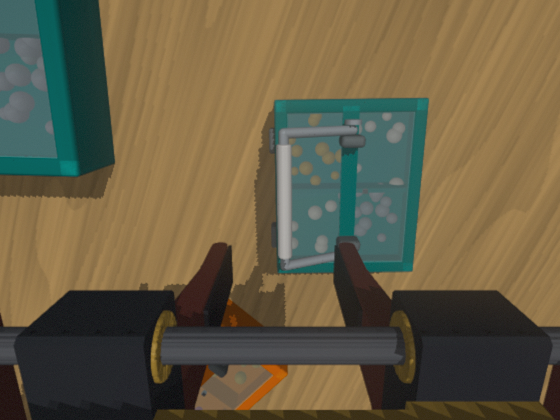

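The bar runs from (285,146) to (285,258) in the wrist view. That is about 2 px from the prediction, roughly 2 mm toward +X, and the yaw agrees. Next I lower around the bar and close.

Request:
carry_out([
  {"linear":[0,0.03,0.7],"twist":0},
  {"linear":[0,0.03,1.4],"twist":0},
  {"linear":[0,0.03,2.1],"twist":0},
  {"linear":[0,0.03,2.5],"twist":0},
  {"linear":[0,0.03,2.7],"twist":0},
  {"linear":[0,0.03,2.7],"twist":0},
  {"linear":[0,0.03,2.7],"twist":0},
])

```text
time: 2.33
tool_pos: [0.5471, 0.2444, 0.0663]
ee_rot: [1.781, 2.587, 0.002]
ft_force: [0.5, -0.0, -1.0]
gripper_width: 0.05
```

Request:
carry_out([
  {"linear":[0,0,0],"twist":0},
  {"linear":[0,0,0],"twist":0},
  {"linear":[0,0,0],"twist":0},
  {"linear":[0,0,0],"twist":0},
  {"linear":[0,0,0],"twist":0},
  {"linear":[0,0,0],"twist":0},
], grip=5, newtons=15)

```text
time: 3.08
tool_pos: [0.5455, 0.2437, 0.0652]
ee_rot: [-1.781, -2.587, 0.002]
ft_force: [-4.3, -2.7, 5.1]
gripper_width: 0.0118
```

```bash
python3 - <<'E'
from h import *
s=robot.read_state();print(s['time'],s['tool_pos'],s['ee_rot'],s['gripper_width'],s['ft_force'])
R=Ro.from_rotvec(s['ee_rot']).as_matrix()
for n in('wrist','side'): cv2.imwrite(f'pics/g_{n}.png',vision.get_image(n))
b0=barpt(.4)
for a in np.arange(.4,1.6,.0975): print(round(a,2),(R.T@(barpt(a)-b0)/.05).round(2))
print(1.57,(R.T@(barpt(1.57)-b0)/.05).round(2))
E
```

```text
3.075 [0.5455289  0.24369466 0.06516432] [-1.78062033e+00 -2.58708215e+00  2.41190774e-03] 0.011840744790739544 [-4.34392953 -2.72444568  5.07634576]
0.4 [0. 0. 0.]
0.5 [ 0.    0.05 -0.11]
0.6 [ 0.    0.11 -0.21]
0.69 [ 0.    0.19 -0.31]
0.79 [ 0.    0.27 -0.4 ]
0.89 [ 0.    0.36 -0.48]
0.99 [ 0.    0.46 -0.55]
1.08 [ 0.    0.56 -0.61]
1.18 [ 0.    0.67 -0.66]
1.28 [ 0.    0.78 -0.71]
1.38 [ 0.    0.9  -0.74]
1.47 [ 0.    1.02 -0.75]
1.57 [ 0.    1.14 -0.76]
1.57 [ 0.    1.14 -0.76]
```

View pics/g_side.png

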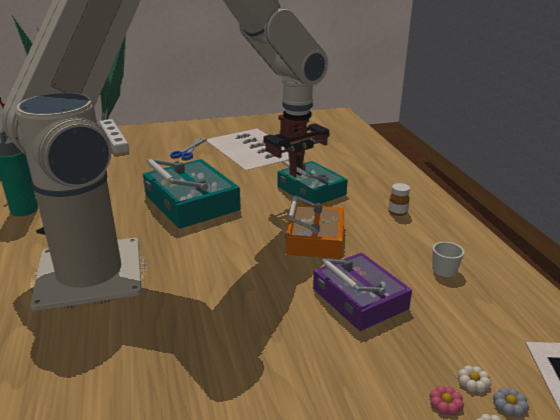

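View pics/g_wrist.png

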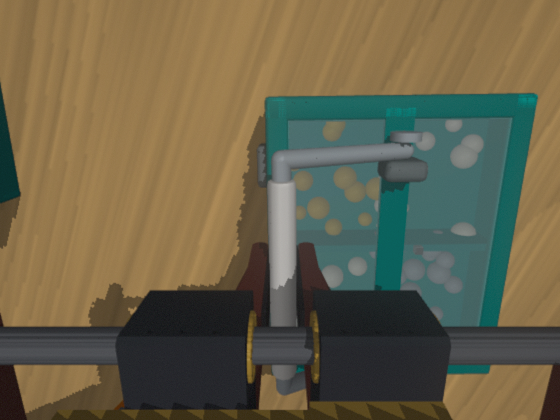

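The bar sits between the pads (11.8 mm opening against a 12 mm bar). Now I swing it along the arc.

Request:
carry_out([
  {"linear":[0,0.05,-0.11],"twist":0},
  {"linear":[0,0.11,-0.21],"twist":0},
  {"linear":[0,0.19,-0.31],"twist":0},
  {"linear":[0,0.27,-0.4],"twist":0},
  {"linear":[0,0.36,-0.48],"twist":0},
  {"linear":[0,0.46,-0.55],"twist":0},
  {"linear":[0,0.56,-0.61],"twist":0},
  {"linear":[0,0.67,-0.66],"twist":0},
  {"linear":[0,0.78,-0.71],"twist":0},
  {"linear":[0,0.9,-0.74],"twist":0},
  {"linear":[0,1.02,-0.75],"twist":0},
  {"linear":[0,1.12,-0.76],"twist":0},
  {"linear":[0,1.12,-0.76],"twist":0},
  {"linear":[0,1.12,-0.76],"twist":0},
])

```text
time: 4.92
tool_pos: [0.5988, 0.2641, 0.1032]
ee_rot: [1.781, 2.588, 0.0]
ft_force: [-2.1, 0.5, 2.8]
gripper_width: 0.0115
```

```bash
python3 - <<'E'
from h import *
s=robot.read_state();print(s['time'],s['tool_pos'],s['gripper_width'],s['ft_force'])
w=vision.get_image('wrist');d=vision.get_image('side')
d=cv2.resize(d[90:240,240:420],(540,450))
cv2.imwrite('pics/u_w.png',w);cv2.imwrite('pics/u_s.png',d)
E
```

```text
4.925 [0.59883692 0.26413073 0.10316133] 0.011474077482956077 [-2.14855086  0.48537155  2.7671427 ]
```

View pics/u_w.png

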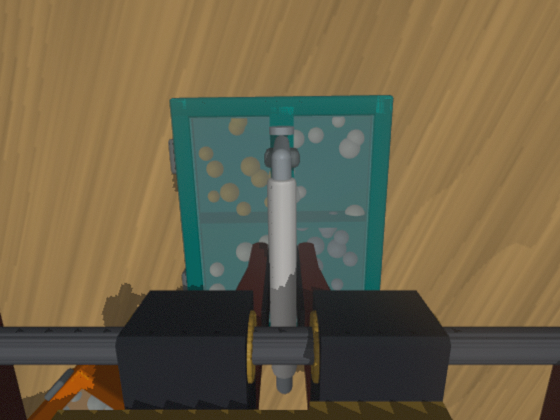

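View pics/u_s.png

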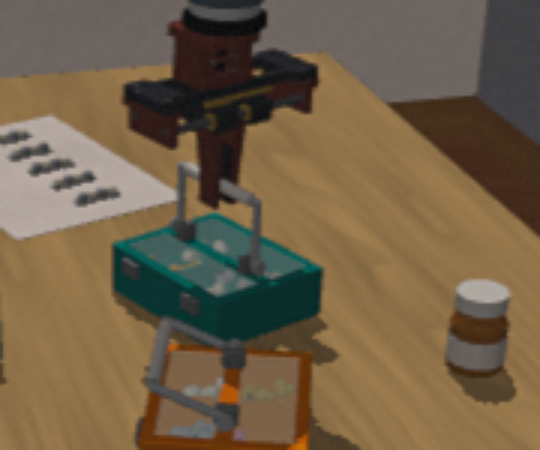

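The handle is upright, with the bar above the hinge line in both views. I'll open, pause, and lift straight up.

Request:
carry_out([
  {"linear":[0,0,0],"twist":0},
  {"linear":[0,0,0],"twist":0},
  {"linear":[0,0,0],"twist":0},
  {"linear":[0,0,0],"twist":0},
  {"linear":[0,0,0],"twist":0},
  {"linear":[0,0,-0.3],"twist":0},
  {"linear":[0,0,-0.8],"twist":0},
  {"linear":[0,0,-1.4],"twist":0},
  {"linear":[0,0,-2],"twist":0},
  {"linear":[0,0,-2.5],"twist":0},
  {"linear":[0,0,-2.5],"twist":0},
  {"linear":[0,0,-2.5],"twist":0},
], grip=50)

```text
time: 6.52
tool_pos: [0.5982, 0.2638, 0.2277]
ee_rot: [-1.781, -2.588, 0.001]
ft_force: [-1.0, -0.3, -0.6]
gripper_width: 0.0496
```

```bash
python3 - <<'E'
from h import *
s=robot.read_state();print(s['time'],s['tool_pos'],s['gripper_width'],s['ft_force'])
w=vision.get_image('wrist');d=vision.get_image('side')
c=cal('wrist');Y=np.array([-X[1],X[0],0])
for b in(-.047,.047): print(proj(c,barpt(1.57)+Y*b))
# amber/violet change in side view
o=cv2.imread('pics/side0.png');df=cv2.absdiff(o,d).max(2)
print('violet diff',(df[250:330,305:415]>40).sum(),'amber diff',(df[195:262,280:350]>40).sum())
cv2.imwrite('pics/f_w.png',w);cv2.imwrite('pics/f_s.png',cv2.resize(d[90:330,240:440],(500,600)))
E
```

```text
6.525 [0.59822958 0.26384979 0.22772251] 0.049575580498814914 [-0.95494047 -0.31510573 -0.59695258]
[282.68763681 260.02827515]
[282.61515945 142.47917595]
violet diff 302 amber diff 562
```

View pics/f_w.png

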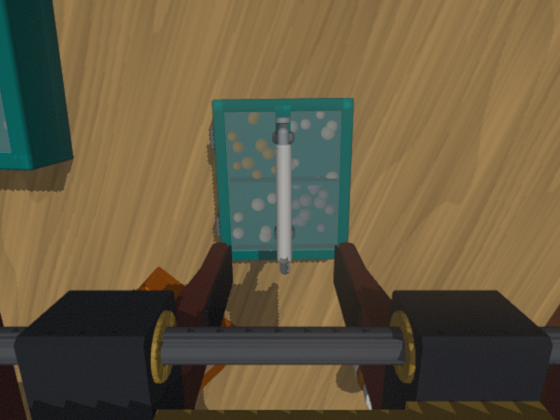

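View pics/f_s.png

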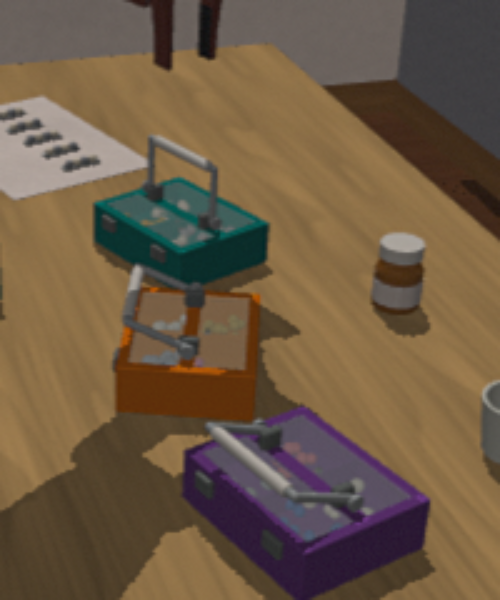

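The handle stays upright after release: the bar is at x≈284 px in the wrist view against 283 predicted. The amber and violet handles are still folded, and what changed around them looks like the arm's shadow. Handing in.

```bash
python3 -c "
from rig import robot
print(robot.finish_job())"
```

```text
the job is handed in; nothing more can be done
None
```

The teal case's handle is up, holding itself upright and released, and I handed the job in at about 6.6 s of the 29 s allowed. `finish_job` gives no verdict.

- **Which case:** there were two teal cases. I took the smaller one, which measured about 0.14 × 0.16 m on the lid plane. The other measured about 0.185 × 0.24 m.
- **How:** I gripped the bar from above (it read 11.8 mm against the 12 mm given) and moved it along the arc to upright. Then I opened the gripper and lifted straight up.
- **Teal handle at the end:** the wrist and side views after release show it upright. The wrist view puts the bar within about 2 px of the position computed for upright. The gripper is about 90 mm clear, with the wrist force near zero.
- **Amber and violet:** both handles look folded and unmoved in the side view. I compared that view with the first one and some pixels did differ (562 around amber, 302 around violet). I put this down to the arm's shadow and did not measure the two bars again.
- **Measurements that disagreed slightly:** the two-view check of the bar ends missed by 3–5 mm, and the wrist view put the bar about 2 mm off my estimate. I shifted the grasp by 1.5 mm for this.

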